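# Push a vial pack through the check flap of a UV pass box and seat it

### The arm

A 6-joint arm with a two-finger parallel gripper is mounted at the origin on a cart in front of the work surface, level with it; the furniture and walls round the work are solid. World frame = base frame: x ahead of the robot, y to its left, z up, the work surface at z = 0. Lengths are in m, angles in degrees, forces in N, time in s.
With the tool pointing down it reaches from about 0.25 to 0.725 m from the base axis. Payload 9.7 kg.
Tool frame: the origin (TCP) lies midway between the tips of the shut fingers; the grasp point (between the pads) lies 19 mm behind it; z points along the fingers, y is the line along which they close (so a half turn about z gives the same grasp; the last joint's range is limited). The gripper opens to 85 mm and grips with 20 to 120 N. Pads are 22 mm wide; open, the fingers measure 114 mm over their backs; the gripper's body (76 mm by 85 mm) begins 54 mm behind the grasp point. The pads swing forward as they close: fully open they stand 13 mm farther back than shut.
Start: joints at [-65.26, 4.979, 10.078, 95.1, 0, 90], TCP at [0.23, -0.5, 0.231] pointing down, gripper open.
Joint ranges: [-179.16, 179.16], [-48.56, 103.87], [-65.8, 70.77], [-126.05, 130.52], [-82.76, 87.17], [-180, 180]. Speed limits (degrees/s): [127.2, 127.2, 147.25, 180, 180, 180].

### API

Orientations are given as [roll, pitch, yaw] about the fixed x, y, z axes, in that order (R = Rz(yaw) Ry(pitch) Rx(roll)).
In Python, from workcell import bot gives the robot as it stands. The module is installed in compiled form; this text tells all that it offers.
- The arm moves only by the tool send_rows, never from a script. Its argument "moves" is one flat list of numbers, 7 for each row, row after row: the shift along the world's x, y, z normalised to -1 to 1, where 1 is 0.025 m, then the turn, a rotation vector about the world's x, y, z normalised to -1 to 1, where 1 is 0.15 rad, then the closure, from -1 (fully open) to 1 (shut), so that 0 is half open. A call has 1 to 8 rows; each row shifts and turns the commanded pose from where the row before left it; what a row does not reach is not made up. A row lasts 1/8 s, in which the tool goes at most 62.5 mm and 10.7 degrees, less where a joint would pass 70% of its speed; a pose out of reach is approached as far as the arm can. A call with a number of a shift or a turn outside -1 to 1 is refused whole. A call with a gripper value outside its range is refused whole. The fingers move at their own pace and stop on an object; "squeeze" is the grip in N (left out, the last holds). Time passes only in rows, so rows that do not move let the fingers close. It gives the time, the measured TCP pose, the force, the opening and the grip force at its end, in the units of the state.
- bot.get_obs(): the state, without advancing time (a new reading comes with each control period).
- bot.camera(name): name is "scene" or "top" or "wrist"; returns a dict with "color" (400x640x3 uint8, red, green, blue), "camera_matrix" (3x3 intrinsics, pixels), "D" ([k1, k2, p1, p2, k3] as OpenCV has them; the pictures are not rectified), "R" (3x3) and "t" (3): a world point X has camera coordinates R X + t. Camera axes: x right, y down, z forward; pixel columns grow to the right and rows downward; lengths in m; the calibration is good to about 2 mm. A picture is of the moment at which its call begins. There is no depth.
- bot.job_done(): hands the job in; it is judged then, once.
Trained networks look in the newest picture that a camera, given by its name, has taken for a name from the list of things; names that differ only in an ending like _2 or _b are one class to them, and where a whole thing is asked for, a point or a joint stands for the part that bears it (a point fixed in the world has none). Each returns a list of dicts, best first, with "p" (0 to 1); they miss things now and then, are a little off and sometimes report something else, mostly with a low value. They report only what shows in the picture. A call takes as long as a camera call. They do not tell look-alikes from the thing itself.
- bot.boxes_of(camera, query): "extent" ([left, top, right, bottom] in pixels, round what is visible of it).
- bot.trace(camera, query): "region" (400x640 bool, what is visible of it) and "extent" ([left, top, right, bottom] in pixels, round what is visible of it).
- bot.landmark_of(camera, query): "pixel" ([column, row] in pixels: a listed point, or the origin of a listed thing).
The state is a dict: "time": time; "q": joint angles; "qd": joint speeds; "joint_efforts": joint torques, N m; "ee_pos": TCP position; "tcp_rot": TCP orientation; "wrist_force": force on the tool from outside, world axes, zero at the start; "torque": the same for the moment, N m; "opening": finger opening in m; "grasp_force": force on a finger pad.
Only numpy, scipy, OpenCV 4.12 (cv2) and the standard library are available. Lean on these libraries where they do the work, as an engineer would, in place of code of your own. Each camera call takes 0.05 s, during which the arm holds its last target. There are 200 camera calls.

### The job

Take the red-handled push rod from its rest and with its head push the steel sled of vials along the lane, through the orange flap, into the UV pass box until you feel it come up against the sprung buffer inside; nobody knows how deep the last user set the buffer, so feel for it, press only gently, and leave the sled standing against it. Then draw the rod back out so that the flap falls shut and lay the rod in its rest again. Touch the sled and vials with the rod only and leave the bottles beside the lane where they are.

Things in the scene. Friction and masses are not known exactly. Their poses are not given: they have to be found in the camera images.
- pass_box: White box, 130 mm wide, 154 high (carrying handle to 179), with an open aluminium loading lane before its inlet; fixed. Origin on the bench under the middle of the lane's outer end; +x down the lane into the box (box from x = 210 to 530), -y across towards the rod rest, z up. Lane deck top z = 8; guide rails 88 mm apart inside, 104 outside, tops z = 20, run on into the box.
- inlet (a point): Middle of the inlet at deck level (pass_box x = 220, z = 8 mm), axes as pass_box. Opening 92 mm wide, lintel at z = 100; its grey frame begins at pass_box x = 210.
- buffer_zone (a point): Middle of the stretch inside the box where the buffer's pad may stand (pass_box x = 458.5): the free pad face, hidden from view, is up to 23 mm nearer or farther. The sled's nose meets it. The pad yields 9 mm (spring 1.8 N/mm, plus 0.2 N per mm/s of speed: it returns slowly), then is solid. Over 20 N on it is too much.
- flap (a joint): Orange check flap, 84 mm wide, hinged on its top edge (pass_box x = 224, z = 94), hanging to z = 10. Angle in rad: 0 shut, grows inward to 1.45, never outward. Weight and a light spring (about 1 N at its edge) shut it. Its lower edge is smooth. It rides on a passing sled (about 1.2 rad) and drops when the sled's tail is over 80 mm inside, knocking the rod, and leans on it until it is drawn out.
- sled: Steel tray with wire sides on the lane, 124 mm long (nose to the box, +x), 84 wide, 55 high, about 0.5 kg, carrying the vial pack. Origin at the centre of its underside, on the deck. Nose plate face at x = +61, push plate face at x = -61. It slides with 2 mm play to each rail; friction with its load 1 to 3 N.
- sled_tail (a point): Middle of the sled's push plate (tail face, 78 mm wide, z = 1 to 41 mm over the sled's underside): sled x = -61, z = 21; axes as the sled.
- vial_pack: Pack of ten crimped vials in a yellow band, 103 x 71 x 46 mm, standing loose in the sled; origin at the centre of its underside.
- push_rod: Push rod, 0.1 kg: aluminium bar 10 x 10 mm, upright red handle, black rubber cross head. Origin under the handle's middle, level with the bar's underside; x along the bar to the head, z up. Bar x = -25 to 239, z = 0 to 10 mm. Handle 50 long (x), 18 wide (y), z = 10 to 44.
- rod_grip (a point): Grip point of the red handle, 23 mm over the bar's underside: grip here from above, across the 18 mm width (rod y). Axes as the rod.
- rod_head (a point): Middle of the cross head's front face (push_rod x = 249, z = 2 mm); the head is 56 mm wide, 12 high (z = -4 to 8 in the rod's frame, so lower than the bar's top). Axes as the rod.
- rod_rest: Grey rest fixed beside the lane: foot 200 x 50 x 6 mm, two forks at x = -75 and 75. Origin under its middle on the bench, x along the rod in it (handle to -x). Fork slots 14 mm wide with flared 25 mm mouths, tips z = 50, bottom z = 30 where the bar's underside lies. The rod starts in it, its origin at x = -130 to -120; its handle and head overhang the ends.
- amber_bottle: Amber glass bottle with white cap, 66 mm across, 155 high, standing beyond the lane; origin at the centre of its underside. Leave it alone.
- stopper_jar: Amber reagent jar with a black stopper, 71 mm across, 127 high, beyond the lane; origin at the centre of its underside. Leave it alone.
- dropper: Small amber dropper bottle with black teat, 30 mm across, 92 high, beyond the lane; origin at the centre of its underside. Leave it alone.
Mind the look-alikes: they are no part of the job. What is shaped like the vial_pack but green or purple is not meant.

How it is judged (in metres and radians):
On the way, in this order (a step that is already met when the one before it is completed fails the run):
1. the sled, pushed by the rod, has swung the flap open (value of joint flap above 0.6 rad and contact force between push_rod and sled above 0.3 N), for 0.1 s.
2. the sled bears on the buffer with at least 1.5 N (contact force between sled and buffer_pad_c0 above 1.5 N), for 0.15 s.
At the end, for the whole second after the job is handed in: Sled level in the chamber, nose within 5 mm of the buffer pad, vial pack standing in it within 20 mm of its middle; flap shut (below 0.06 rad); rod upright in both forks of its rest, within 30 mm along it of its middle start place; all still (x of buffer_pad_c0 in the frame of sled below 0.07 m and value of joint flap below 0.06 rad and linear speed of each of sled, push_rod below 0.01 m/s and angle between sled's own z axis and vertical below 0.05 rad and z of vial_pack in the frame of sled below 0.012 m and horizontal distance between vial_pack and sled below 0.02 m and z of push_rod in the frame of rod_rest between 0.026 and 0.035 m and y of push_rod in the frame of rod_rest between -0.008 and 0.008 m and x of push_rod in the frame of rod_rest between -0.155 and -0.095 m and angle between the x axis of push_rod and the x axis of rod_rest, either way round below 0.08 rad and angle between push_rod's own z axis and vertical below 0.15 rad); the robot touches nothing.
It fails at once if the sled is pressed on the buffer with more than 20 N (contact force between sled and buffer_pad_c0 above 20 N).
It fails at once if the hand touches the sled or the vial pack (push with the rod only) (contact force between any of the arm, the fingers and sled above 1 N or contact force between any of the arm, the fingers and vial_pack above 1 N).
It fails at once if the vial pack or the sled is tipped by more than 20 degrees (angle between any of vial_pack, sled's own z axis and vertical above 0.35 rad).
It fails at once if a bystanding bottle is shifted by more than 20 mm or tipped (distance of any of amber_bottle, stopper_jar, dropper from where it was at the start of the episode above 0.02 m or angle between any of amber_bottle, stopper_jar, dropper's own z axis and vertical above 0.3 rad).
It also fails if it takes over 61 s, if anything falls off the work surface, if the arm or the gripper's body presses on something with over 40 N, if the wrist force passes 120 N, or if a joint passes its speed limit or range.

## Working session

There is one attempt and no reset: what is moved stays moved. The work goes in short steps, Python scripts to look and compute and a tool call to move; the robot and the scene stay as the last step left them, time stands still between calls to the robot, and variables do not carry over. Pictures are saved under pics/ and viewed, at most 10 in all, crops included, and the job is handed in when it is done.

Besides the shell and the picture viewer there is one more tool, called after "Request:" as a command line: name --argument value ..., lists and objects as JSON in quotes. send_rows: Moves the arm, as the interface text tells. Its arguments: {"type":"object","properties":{"moves":{"type":"array"},"squeeze":{"type":"number"}},"required":["moves"]}

```bash
mkdir -p pics; cat > h.py <<'E'
import numpy as np, cv2
from workcell import bot
def ray(c,px):
    u=cv2.undistortPoints(np.array([[px]],float),c["camera_matrix"],c["D"])[0,0]
    R=np.array(c["R"]);t=np.array(c["t"]).ravel()
    return -R.T@t, R.T@np.array([u[0],u[1],1.])
def atz(c,px,z):
    o,d=ray(c,px); return o+d*(z-o[2])/d[2]
def proj(c,X):
    r,_=cv2.Rodrigues(np.array(c["R"]));return cv2.projectPoints(np.array(X,float).reshape(-1,1,3),r,np.array(c["t"],float),c["camera_matrix"],c["D"])[0][:,0]
def save(c,n): cv2.imwrite("pics/"+n,c["color"][:,:,::-1])
E
python3 - <<'E'
from h import *
Z=dict(pass_box=0,inlet=.008,sled=.008,sled_tail=.029,vial_pack=.010,push_rod=.03,rod_grip=.053,rod_head=.032,rod_rest=0,buffer_zone=.008,amber_bottle=0,stopper_jar=0,dropper=0)
for n in("top","scene"):
    c=bot.camera(n);save(c,n+"0.png")
    print(n,"cam",np.round(ray(c,(320,200))[0],3))
    for k,z in Z.items():
        for d in bot.landmark_of(n,k)[:2]:
            print(k,round(d["p"],2),np.round(d["pixel"]),np.round(atz(c,d["pixel"],z),4))
print(bot.get_obs()["time"])
E
```

```text
top cam [0.346 0.012 1.143]
pass_box 0.56 [296. 212.] [0.5224 0.1095 0.    ]
inlet 0.84 [370. 216.] [ 0.5111 -0.1198  0.008 ]
sled 0.88 [338. 213.] [ 0.5194 -0.0209  0.008 ]
sled_tail 0.88 [314. 211.] [0.5201 0.0526 0.029 ]
sled_tail 0.38 [244. 247.] [0.408  0.2576 0.029 ]
vial_pack 0.83 [361. 268.] [ 0.3551 -0.0909  0.01  ]
vial_pack 0.77 [216. 232.] [0.4529 0.3489 0.01  ]
push_rod 0.88 [247. 244.] [0.4184 0.2479 0.03  ]
push_rod 0.37 [330. 256.] [0.3869 0.0007 0.03  ]
rod_grip 0.55 [246. 246.] [0.4108 0.2459 0.053 ]
rod_head 0.9 [330. 255.] [0.3909 0.0005 0.032 ]
rod_rest 0.9 [290. 248.] [0.4087 0.123  0.    ]
rod_rest 0.67 [301. 146.] [0.735  0.0991 0.    ]
amber_bottle 0.91 [302. 149.] [0.7267 0.0953 0.    ]
amber_bottle 0.7 [244. 246.] [0.4127 0.2617 0.    ]
dropper 0.42 [354. 152.] [ 0.7171 -0.0724  0.    ]
scene cam [-0.079  0.978  0.806]
pass_box 0.84 [309. 243.] [0.5259 0.0991 0.    ]
inlet 0.89 [352. 212.] [ 0.504  -0.1028  0.008 ]
inlet 0.58 [322. 231.] [0.5248 0.0379 0.008 ]
sled 0.6 [333. 222.] [ 0.522  -0.0184  0.008 ]
sled 0.15 [331. 225.] [ 0.5188 -0.0046  0.008 ]
sled_tail 0.81 [319. 229.] [0.5187 0.0612 0.029 ]
sled_tail 0.66 [312. 273.] [0.4271 0.2282 0.029 ]
vial_pack 0.87 [329. 225.] [0.5223 0.0027 0.01  ]
vial_pack 0.7 [268. 306.] [0.4585 0.3674 0.01  ]
push_rod 0.69 [311. 286.] [0.4033 0.269  0.03  ]
rod_grip 0.7 [312. 273.] [0.4107 0.2521 0.053 ]
rod_head 0.55 [368. 233.] [0.3939 0.     0.032 ]
rod_rest 0.74 [338. 267.] [0.4045 0.1426 0.    ]
amber_bottle 0.97 [252. 222.] [0.7247 0.1151 0.    ]
amber_bottle 0.71 [310. 284.] [ 0.4276  0.237  -0.    ]
stopper_jar 0.96 [272. 205.] [0.7372 0.0054 0.    ]
dropper 0.64 [288. 197.] [ 0.7262 -0.0675  0.    ]
dropper 0.47 [314. 274.] [0.4411 0.1991 0.    ]
1.4
```

View pics/top0.png

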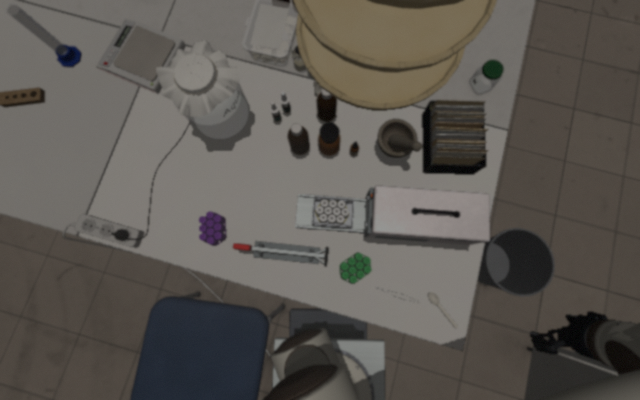

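View pics/scene0.png

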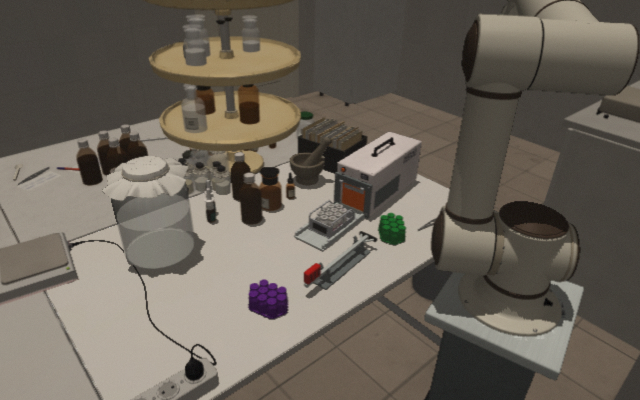

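Top picture: lane (296–366, 213), box to (490, 215), rod from red handle (243,247) to head (326,255), all roughly along world −y; purple look-alike (211,228) and green one (355,267). The scene view agrees.

```bash
python3 - <<'E'
from h import *
o=bot.get_obs(); print(o["tcp_rot"],o["wrist_force"])
c=bot.camera("wrist"); R=np.array(c["R"]);p=ray(c,(320,200)); print("wrist cam",p[0],"fwd",R[2],"right",R[0],c["camera_matrix"][0,0])
E
```

```text
[ 1.79999459e+02 -6.15147189e-05  2.47419798e+01] [-0.26422065  0.97344302  0.33580544]
wrist cam [ 0.29666588 -0.46861097  0.37383608] fwd [-0.26109459 -0.12041115 -0.95777386] right [ 4.18489328e-01 -9.08221709e-01  9.89011582e-05] 297.6142078274916
```

Request:
send_rows --moves '[0.24,1,0,0,0,0,-1,0.24,1,0,0,0,0,-1,0.24,1,0,0,0,0,-1,0.24,1,0,0,0,0,-1,0.24,1,0,0,0,0,-1,0.24,1,0,0,0,0,-1,0.24,1,0,0,0,0,-1,0.24,1,0,0,0,0,-1]'

```text
time: 2.45
ee_pos: [0.2783, -0.2987, 0.2314]
tcp_rot: [180.0, -0.0, 24.7]
wrist_force: [-0.2, -0.3, -0.1]
opening: 0.0855
grasp_force: 0.0
```

Request:
send_rows --moves '[0.24,1,0,0,0,0.5,-1,0.24,1,0,0,0,0.5,-1,0.24,1,0,0,0,0.5,-1,0.24,1,0,0,0,0.5,-1,0.24,1,0,0,0,0.5,-1,0.24,1,0,0,0,0.5,-1,0.24,1,0,0,0,0.5,-1,0.24,1,0,0,0,0.5,-1]'

```text
time: 3.45
ee_pos: [0.3263, -0.0987, 0.2314]
tcp_rot: [180.0, -0.0, 59.3]
wrist_force: [0.3, -0.3, 0.2]
opening: 0.0855
grasp_force: 0.0
```

Request:
send_rows --moves '[0.24,1,0,0,0,0.5,-1,0.24,1,0,0,0,0.5,-1,0.24,1,0,0,0,0.5,-1,0.24,1,0,0,0,0.5,-1,0.24,1,0,0,0,0.5,-1,0.24,1,0,0,0,0.5,-1,0.24,1,0,0,0,0.1,-1,0.24,0.6,0,0,0,0,-1]'

```text
time: 4.45
ee_pos: [0.3743, 0.0914, 0.2314]
tcp_rot: [180.0, -0.0, 85.8]
wrist_force: [0.5, -0.5, 0.4]
opening: 0.0853
grasp_force: 0.0
```

```bash
python3 - <<'E'
from h import *
print(bot.get_obs()["ee_pos"],bot.get_obs()["tcp_rot"])
c=bot.camera("wrist");save(c,"w1.png")
Z=dict(pass_box=0,inlet=.008,sled=.008,sled_tail=.029,push_rod=.03,rod_grip=.053,rod_head=.032,rod_rest=0,vial_pack=0.0)
for k,z in Z.items():
    for d in bot.landmark_of("wrist",k)[:2]:
        print(k,round(d["p"],2),np.round(d["pixel"]),np.round(atz(c,d["pixel"],z),4))
E
```

```text
[0.37432258 0.09142257 0.23136432] [ 1.79987561e+02 -2.23489670e-03  8.58080614e+01]
pass_box 0.7 [434. 148.] [0.5229 0.107  0.    ]
inlet 0.84 [421. 300.] [ 0.5091 -0.1075  0.008 ]
sled 0.92 [428. 234.] [ 0.516  -0.0054  0.008 ]
sled_tail 0.58 [440. 195.] [0.5214 0.0547 0.029 ]
push_rod 0.67 [338.  15.] [0.4074 0.2561 0.03  ]
rod_grip 0.9 [341.  12.] [0.4094 0.2523 0.053 ]
rod_head 0.57 [332. 240.] [0.3875 0.0066 0.032 ]
rod_rest 0.94 [332. 136.] [0.3964 0.131  0.    ]
vial_pack 0.64 [311. 278.] [ 0.3547 -0.0661  0.    ]
vial_pack 0.62 [428. 235.] [ 0.5192 -0.0108  0.    ]
```

View pics/w1.png

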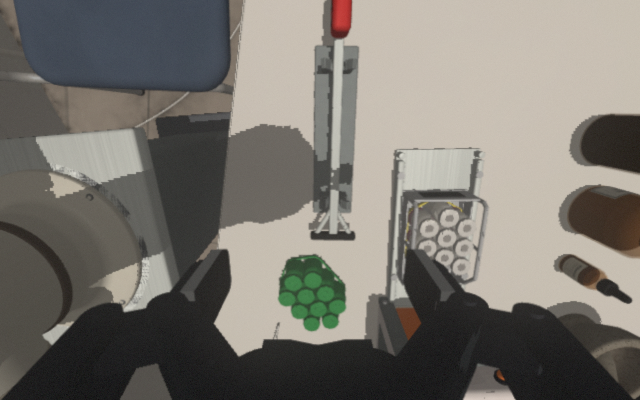

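Wrist view: rod from red handle (341,15) to head (332,236), rest (336,47–212), lane rails ending at (397,153)/(482,152), sled tail plate at about (437,195).

```bash
python3 - <<'E'
from h import *
c=bot.camera("wrist")
for n,px,z in [("railL0",(397,153),.02),("railL1",(390,290),.02),("railR0",(482,152),.02),("tailL",(408,196),.049),("tailR",(480,201),.049),("headL",(311,233),.038),("headR",(354,233),.038),("bar a",(341,45),.04),("bar b",(334.5,200),.04),("restTL",(316,46),.006),("restTR",(358,47),.006),("restBL",(314,211),.006),("restBR",(352,211),.006),("handle end",(341,37),.065)]:
    print(n,np.round(atz(c,px,z)[:2],4))
im=cv2.resize(c["color"][130:260,300:500],None,fx=4,fy=4,interpolation=cv2.INTER_CUBIC); cv2.imwrite("pics/w2.png",im[:,:,::-1])
E
```

```text
railL0 [0.4708 0.1063]
railL1 [ 0.4618 -0.0813]
railR0 [0.5725 0.1001]
tailL [0.4759 0.0609]
tailR [0.559  0.0487]
headL [0.3614 0.0191]
headR [0.4138 0.0151]
bar a [0.4087 0.2242]
bar b [0.3924 0.0597]
restTL [0.3836 0.2314]
restTR [0.4307 0.2269]
restBL [0.3661 0.0361]
restBR [0.4157 0.0324]
handle end [0.4069 0.2265]
```

View pics/w2.png

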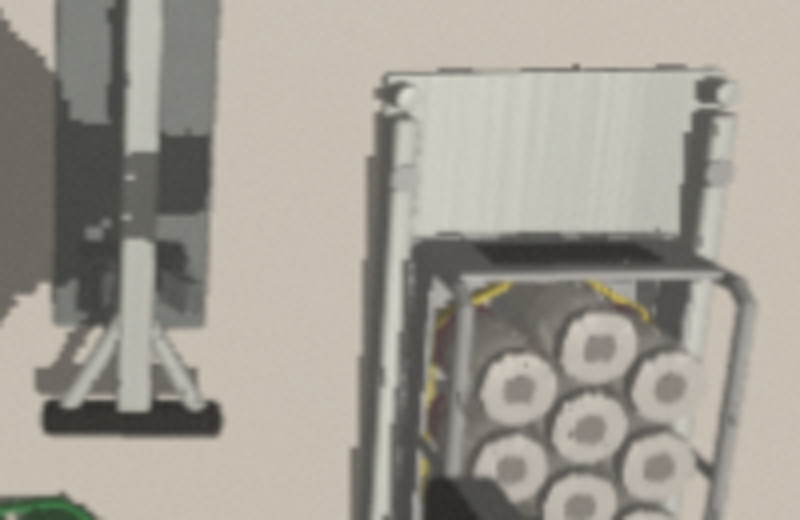

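Request:
send_rows --moves '[0.207,0.912,0,0,0,0,-1,0.207,0.912,0,0,0,0,-1,0.207,0.912,0,0,0,0,-1,0.207,0.912,0,0,0,0,-1,0.207,0.912,0,0,0,0,-1,0.207,0.912,0,0,0,0,-1,0.207,0.912,0,0,0,0,-1,0,0,-1,0,0,0,-1]'

```text
time: 6.0
ee_pos: [0.4112, 0.2515, 0.207]
tcp_rot: [179.9, -0.1, 85.8]
wrist_force: [0.4, 0.3, -0.1]
opening: 0.0854
grasp_force: 0.0
```

Request:
send_rows --moves '[0,0,-1,0,0,0,-1,0,0,-1,0,0,0,-1,0,0,-1,0,0,0,-1]'

```text
time: 6.38
ee_pos: [0.4104, 0.2499, 0.1305]
tcp_rot: [180.0, -0.0, 85.7]
wrist_force: [0.1, -0.7, 0.1]
opening: 0.0855
grasp_force: 0.0
```

```bash
python3 - <<'E'
from h import *
print(bot.get_obs()["ee_pos"],bot.get_obs()["tcp_rot"])
c=bot.camera("wrist");save(c,"w3.png")
# lateral check: handle red blob
h=cv2.cvtColor(c["color"],cv2.COLOR_RGB2HSV); m=((h[...,0]<8)|(h[...,0]>172))&(h[...,1]>150)&(h[...,2]>60)
n,l,s,ce=cv2.connectedComponentsWithStats(m.astype(np.uint8)); i=1+np.argmax(s[1:,4]); print(s[i],ce[i],atz(c,ce[i],.065))
for k,z in dict(rod_grip=.053,rod_head=.032,pass_box=0,inlet=.008,sled_tail=.029,vial_pack=0).items():
    for d in bot.landmark_of("wrist",k)[:2]: print(k,round(d["p"],2),np.round(d["pixel"]),np.round(atz(c,d["pixel"],z),4))
E
```

```text
[0.41042103 0.24988247 0.13047383] [ 1.79997095e+02 -9.46639294e-04  8.57423988e+01]
[303 213  14   9  24] [308.83333333 216.625     ] [0.4040584  0.24711364 0.065     ]
rod_grip 0.96 [315. 202.] [0.4093 0.2545 0.053 ]
sled_tail 0.38 [310. 192.] [0.4052 0.2563 0.029 ]
vial_pack 0.73 [374.  63.] [0.4666 0.3571 0.    ]
```

View pics/w3.png

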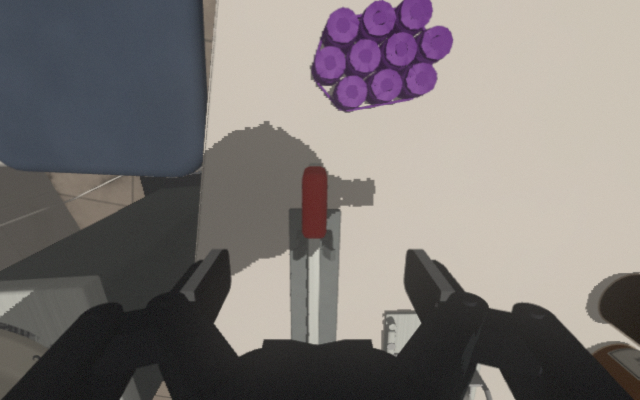

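Handle centred between the fingers at (315,202); the purple pack lies beyond it (312–452, 0–110), out of the way. Grasp.

Request:
send_rows --moves '[0,0.02,-0.965,0,0,0,-1,0,0.02,-0.965,0,0,0,-1,0,0.02,-0.965,0,0,0,-1,0,0.02,-0.965,0,0,0,-1,0,0,0,0,0,0,1,0,0,0,0,0,0,1,0,0,0,0,0,0,1,0,0,0,0,0,0,1]' --squeeze 60

```text
time: 7.72
ee_pos: [0.4106, 0.2524, 0.0358]
tcp_rot: [180.0, -0.1, 85.8]
wrist_force: [-2.1, 0.8, 7.1]
opening: 0.0174
grasp_force: 59.1
```

Request:
send_rows --moves '[0,0,0,0,0,0,1,0,0,0,0,0,0,1]'

```text
time: 7.98
ee_pos: [0.4106, 0.2524, 0.0358]
tcp_rot: [180.0, -0.1, 85.8]
wrist_force: [-2.4, 0.6, 6.1]
opening: 0.0172
grasp_force: 59.0
```

Request:
send_rows --moves '[0,0,0.8,0,0,0,1,0,0,0.8,0,0,0,1,0,0,0.8,0,0,0,1,0,0.6,0,0,0,0,1,0.6,0.6,0,0,0,0,1,0.8,0.6,0,0,0,0,1,0.8,0.7,0,0,0,0,1,0.8,0,0,0,0,0,1]'

```text
time: 8.98
ee_pos: [0.4855, 0.3164, 0.0933]
tcp_rot: [-179.9, 0.0, 85.8]
wrist_force: [0.3, 0.4, -1.1]
opening: 0.017
grasp_force: 58.4
```

Request:
send_rows --moves '[0.8,0,0,0,0,0,1,0.8,0,0,0,0,0,1,0.5,0,0,0,0,0,1,0,0,0,0,0,0,1]'

```text
time: 9.48
ee_pos: [0.538, 0.3148, 0.0938]
tcp_rot: [-179.9, 0.0, 85.7]
wrist_force: [-1.3, -0.6, -1.3]
opening: 0.0173
grasp_force: 58.5
```

```bash
python3 - <<'E'
from h import *
o=bot.get_obs();p=o["ee_pos"];print(p,o["tcp_rot"])
for n in("top","scene"):
    c=bot.camera(n);save(c,n+"1.png")
    for k,z in dict(rod_head=p[2]-.0358+.032,rod_grip=p[2]+.019,pass_box=0,inlet=.008,sled_tail=.029).items():
        for d in bot.landmark_of(n,k)[:2]: print(n,k,round(d["p"],2),np.round(d["pixel"]),np.round(atz(c,d["pixel"],z),4))
    if n=="top": cv2.imwrite("pics/t1c.png",cv2.resize(c["color"][160:290,220:380],None,fx=4.5,fy=4.5,interpolation=cv2.INTER_CUBIC)[:,:,::-1])
E
```

```text
[0.53799746 0.31480892 0.09377486] [-1.79940524e+02  3.29990144e-02  8.57416644e+01]
top rod_head 0.68 [309. 210.] [0.5138 0.0633 0.09  ]
top rod_grip 0.84 [221. 198.] [0.5398 0.3098 0.1128]
top rod_grip 0.28 [298. 213.] [0.5003 0.0941 0.1128]
top pass_box 0.83 [296. 214.] [0.5143 0.1064 0.    ]
top inlet 0.69 [369. 217.] [ 0.5095 -0.1164  0.008 ]
top inlet 0.24 [330. 216.] [0.51   0.0014 0.008 ]
top sled_tail 0.59 [315. 210.] [0.5244 0.0485 0.029 ]
scene rod_head 0.56 [314. 214.] [0.5227 0.0827 0.09  ]
scene rod_head 0.52 [269. 210.] [0.6359 0.1377 0.09  ]
scene rod_grip 0.78 [255. 246.] [0.5412 0.3077 0.1128]
scene rod_grip 0.37 [271. 209.] [0.614  0.1565 0.1128]
scene pass_box 0.63 [255. 248.] [0.6377 0.2047 0.    ]
scene pass_box 0.61 [306. 243.] [0.5336 0.1063 0.    ]
scene inlet 0.94 [355. 211.] [ 0.5002 -0.1097  0.008 ]
scene sled_tail 0.93 [319. 230.] [0.5167 0.0647 0.029 ]
```

View pics/t1c.png

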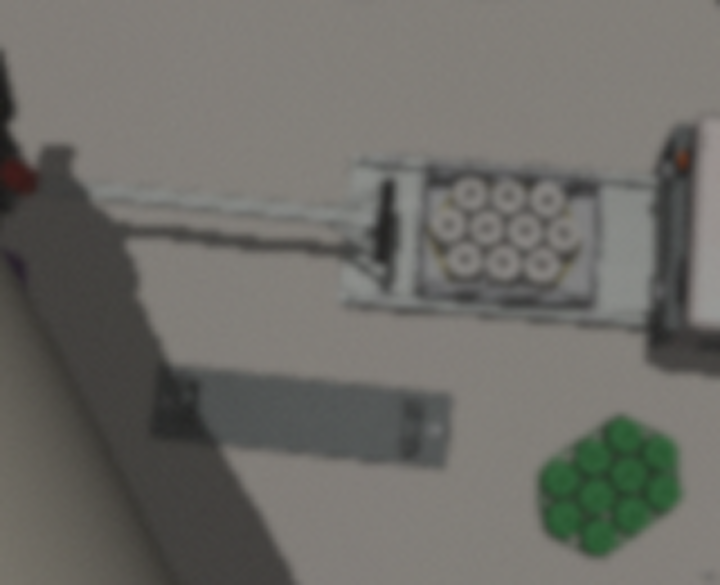

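Request:
send_rows --moves '[0.04,0,-0.82,0,0,0,1,0.04,0,-0.82,0,0,0,1,0.04,0,-0.82,0,0,0,1,0,0,0,0,0,0,1,0,0,0,0,0,0,1]'

```text
time: 10.7
ee_pos: [0.5412, 0.3148, 0.0342]
tcp_rot: [180.0, -0.0, 85.8]
wrist_force: [0.8, 0.2, -0.6]
opening: 0.0172
grasp_force: 58.4
```

```bash
python3 - <<'E'
from h import *
o=bot.get_obs();p=o["ee_pos"];print(p,o["tcp_rot"],o["wrist_force"])
c=bot.camera("scene");save(c,"s2.png")
cv2.imwrite("pics/s2c.png",cv2.resize(c["color"][150:290,230:410],None,fx=4.2,fy=4.2,interpolation=cv2.INTER_CUBIC)[:,:,::-1])
E
```

```text
[0.54117136 0.31475544 0.03417638] [ 1.79963019e+02 -2.63728633e-02  8.57599028e+01] [ 0.76464196  0.18418303 -0.62816582]
```

View pics/s2c.png

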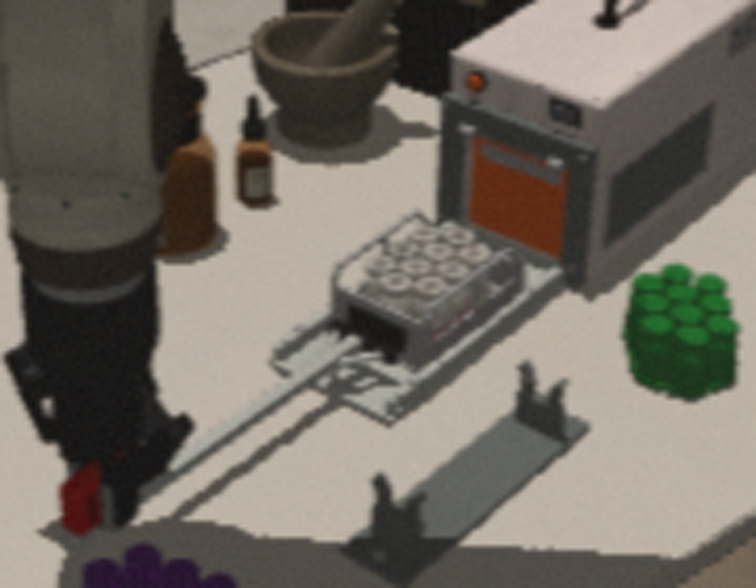

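The head sits in the lane, centred behind the sled's push plate (crop 375,335). Push.

Request:
send_rows --moves '[-0.024,-0.4,0,0,0,0,1,-0.024,-0.4,0,0,0,0,1,-0.024,-0.4,0,0,0,0,1,-0.024,-0.4,0,0,0,0,1,-0.024,-0.4,0,0,0,0,1,-0.024,-0.4,0,0,0,0,1,-0.024,-0.4,0,0,0,0,1,-0.024,-0.4,0,0,0,0,1]'

```text
time: 11.75
ee_pos: [0.5361, 0.234, 0.0334]
tcp_rot: [180.0, -0.0, 85.8]
wrist_force: [0.5, 4.4, 1.1]
opening: 0.0172
grasp_force: 58.3
```

Request:
send_rows --moves '[-0.024,-0.4,0,0,0,0,1,-0.024,-0.4,0,0,0,0,1,-0.024,-0.4,0,0,0,0,1,-0.024,-0.4,0,0,0,0,1,-0.024,-0.4,0,0,0,0,1,-0.024,-0.4,0,0,0,0,1,-0.024,-0.4,0,0,0,0,1,-0.024,-0.4,0,0,0,0,1]'

```text
time: 12.75
ee_pos: [0.5312, 0.1542, 0.0334]
tcp_rot: [-180.0, -0.0, 85.8]
wrist_force: [1.9, 5.3, 1.4]
opening: 0.0173
grasp_force: 58.2
```

Request:
send_rows --moves '[-0.024,-0.4,0,0,0,0,1,-0.024,-0.4,0,0,0,0,1,-0.024,-0.4,0,0,0,0,1,-0.024,-0.4,0,0,0,0,1,-0.024,-0.4,0,0,0,0,1]'

```text
time: 13.38
ee_pos: [0.5281, 0.1041, 0.0333]
tcp_rot: [-180.0, -0.0, 85.8]
wrist_force: [1.9, 5.1, -0.5]
opening: 0.0172
grasp_force: 58.2
```

Request:
send_rows --moves '[-0.018,-0.3,0,0,0,0,1,-0.018,-0.3,0,0,0,0,1,-0.018,-0.3,0,0,0,0,1,-0.018,-0.3,0,0,0,0,1,-0.018,-0.3,0,0,0,0,1,-0.01,-0.2,0,0,0,0,1]'

```text
time: 14.12
ee_pos: [0.5256, 0.0617, 0.0332]
tcp_rot: [-180.0, -0.0, 85.8]
wrist_force: [1.6, 5.3, 0.6]
opening: 0.0174
grasp_force: 58.2
```

Request:
send_rows --moves '[-0.005,-0.08,0,0,0,0,1,-0.005,-0.08,0,0,0,0,1,-0.005,-0.08,0,0,0,0,1,-0.005,-0.08,0,0,0,0,1]'

```text
time: 14.62
ee_pos: [0.525, 0.0538, 0.033]
tcp_rot: [-180.0, 0.0, 85.7]
wrist_force: [0.3, 2.7, -2.8]
opening: 0.0171
grasp_force: 59.1
```

Request:
send_rows --moves '[-0.005,-0.08,0,0,0,0,1,-0.005,-0.08,0,0,0,0,1,-0.005,-0.08,0,0,0,0,1]'

```text
time: 15.0
ee_pos: [0.5248, 0.048, 0.0331]
tcp_rot: [-180.0, -0.0, 85.8]
wrist_force: [0.6, 3.4, -3.2]
opening: 0.017
grasp_force: 59.1
```

Request:
send_rows --moves '[-0.005,-0.08,0,0,0,0,1,-0.005,-0.08,0,0,0,0,1,-0.005,-0.08,0,0,0,0,1]'

```text
time: 15.38
ee_pos: [0.5245, 0.0419, 0.0332]
tcp_rot: [-180.0, -0.0, 85.8]
wrist_force: [0.6, 3.9, -2.5]
opening: 0.0173
grasp_force: 59.1
```

Request:
send_rows --moves '[-0.005,-0.08,0,0,0,0,1,-0.005,-0.08,0,0,0,0,1]'

```text
time: 15.62
ee_pos: [0.5243, 0.038, 0.0333]
tcp_rot: [-180.0, -0.0, 85.8]
wrist_force: [0.3, 2.6, -2.9]
opening: 0.0176
grasp_force: 59.1
```

Request:
send_rows --moves '[-0.005,-0.08,0,0,0,0,1,-0.005,-0.08,0,0,0,0,1]'

```text
time: 15.88
ee_pos: [0.524, 0.034, 0.0333]
tcp_rot: [-180.0, -0.0, 85.8]
wrist_force: [0.7, 2.6, -3.4]
opening: 0.0174
grasp_force: 59.1
```

Request:
send_rows --moves '[-0.005,-0.08,0,0,0,0,1,-0.005,-0.08,0,0,0,0,1]'

```text
time: 16.12
ee_pos: [0.5238, 0.03, 0.0333]
tcp_rot: [-180.0, -0.0, 85.8]
wrist_force: [0.2, 3.5, -2.3]
opening: 0.0173
grasp_force: 59.1
```

Request:
send_rows --moves '[-0.005,-0.08,0,0,0,0,1,-0.005,-0.08,0,0,0,0,1]'

```text
time: 16.38
ee_pos: [0.5235, 0.026, 0.0333]
tcp_rot: [-180.0, -0.0, 85.8]
wrist_force: [1.1, 3.9, -3.0]
opening: 0.0171
grasp_force: 59.1
```

Request:
send_rows --moves '[-0.005,-0.08,0,0,0,0,1,-0.005,-0.08,0,0,0,0,1]'

```text
time: 16.62
ee_pos: [0.5233, 0.0219, 0.0333]
tcp_rot: [-180.0, 0.0, 85.8]
wrist_force: [0.3, 2.9, -3.3]
opening: 0.0174
grasp_force: 59.1
```

Request:
send_rows --moves '[-0.005,-0.08,0,0,0,0,1,-0.005,-0.08,0,0,0,0,1]'

```text
time: 16.88
ee_pos: [0.5231, 0.0188, 0.0334]
tcp_rot: [180.0, -0.1, 85.8]
wrist_force: [0.5, 10.4, -1.8]
opening: 0.0174
grasp_force: 59.3
```

Contact felt at about y = 0.020. Hold.

Request:
send_rows --moves '[0,0,0,0,0,0,1,0,0,0,0,0,0,1]'

```text
time: 17.12
ee_pos: [0.5231, 0.0186, 0.0334]
tcp_rot: [180.0, -0.1, 85.8]
wrist_force: [0.1, 6.8, -2.2]
opening: 0.0174
grasp_force: 59.2
```

Request:
send_rows --moves '[0,-0.05,0,0,0,0,1,0,0,0,0,0,0,1,0,0,0,0,0,0,1,0,0,0,0,0,0,1]'

```text
time: 17.62
ee_pos: [0.5231, 0.0178, 0.0335]
tcp_rot: [180.0, -0.1, 85.8]
wrist_force: [0.2, 9.1, -2.2]
opening: 0.0172
grasp_force: 59.2
```

Request:
send_rows --moves '[0.003,0.04,0,0,0,0,1,0.003,0.04,0,0,0,0,1,0.003,0.04,0,0,0,0,1,0.003,0.04,0,0,0,0,1,0.006,0.1,0,0,0,0,1,0.012,0.2,0,0,0,0,1,0.02,0.3,0,0,0,0,1,0.02,0.3,0,0,0,0,1]'

```text
time: 18.62
ee_pos: [0.5248, 0.0439, 0.0332]
tcp_rot: [-180.0, -0.0, 85.8]
wrist_force: [-0.7, -1.9, -4.0]
opening: 0.0173
grasp_force: 59.0
```

Request:
send_rows --moves '[0.018,0.3,0,0,0,0,1,0.018,0.3,0,0,0,0,1,0.018,0.3,0,0,0,0,1,0.018,0.3,0,0,0,0,1,0.018,0.3,0,0,0,0,1,0.018,0.3,0,0,0,0,1,0.018,0.3,0,0,0,0,1,0.018,0.3,0,0,0,0,1]'

```text
time: 19.62
ee_pos: [0.5285, 0.1039, 0.0334]
tcp_rot: [180.0, -0.0, 85.8]
wrist_force: [0.2, 1.1, -1.8]
opening: 0.0177
grasp_force: 59.3
```

Request:
send_rows --moves '[0.018,0.3,0,0,0,0,1,0.018,0.3,0,0,0,0,1,0.018,0.3,0,0,0,0,1,0.018,0.3,0,0,0,0,1,0.018,0.3,0,0,0,0,1,0.018,0.3,0,0,0,0,1,0.018,0.3,0,0,0,0,1,0.018,0.3,0,0,0,0,1]'

```text
time: 20.62
ee_pos: [0.5321, 0.1638, 0.0333]
tcp_rot: [180.0, 0.0, 85.8]
wrist_force: [0.2, -0.2, -0.9]
opening: 0.017
grasp_force: 59.3
```

Request:
send_rows --moves '[0.036,0.6,0,0,0,0,1,0.036,0.6,0,0,0,0,1,0.036,0.6,0,0,0,0,1,0.036,0.6,0,0,0,0,1,0.036,0.6,0,0,0,0,1]'

```text
time: 21.25
ee_pos: [0.5365, 0.2395, 0.0333]
tcp_rot: [180.0, -0.0, 85.8]
wrist_force: [-0.2, -1.0, -0.7]
opening: 0.0175
grasp_force: 59.3
```

Request:
send_rows --moves '[0,0,0.8,0,0,0,1,0,0,0.8,0,0,0,1,0,0,0.8,0,0,0,1,-0.84,0.086,0,0,0,0,1,-0.84,0.086,0,0,0,0,1,-0.84,0.086,0,0,0,0,1,-0.84,0.086,0,0,0,0,1,-0.84,0.086,0,0,0,0,1]'

```text
time: 22.25
ee_pos: [0.4308, 0.2496, 0.0934]
tcp_rot: [180.0, -0.0, 85.8]
wrist_force: [-0.5, -1.2, -0.5]
opening: 0.0172
grasp_force: 59.4
```

Request:
send_rows --moves '[-0.84,0.086,0,0,0,0,1,0,0,0,0,0,0,1,0,0,0,0,0,0,1]'

```text
time: 22.62
ee_pos: [0.411, 0.2516, 0.0935]
tcp_rot: [180.0, -0.0, 85.8]
wrist_force: [-0.4, 0.0, -2.3]
opening: 0.0177
grasp_force: 59.4
```

```bash
python3 - <<'E'
from h import *
o=bot.get_obs();p=o["ee_pos"];print(p,o["tcp_rot"])
c=bot.camera("scene");save(c,"s3.png")
cv2.imwrite("pics/s3c.png",cv2.resize(c["color"][150:310,260:440],None,fx=3.7,fy=3.7,interpolation=cv2.INTER_CUBIC)[:,:,::-1])
c=bot.camera("top");save(c,"t3.png")
for k,z in dict(rod_head=p[2]-.0358+.032,rod_grip=p[2]+.019,rod_rest=0).items():
    for d in bot.landmark_of("top",k)[:2]: print(k,round(d["p"],2),np.round(d["pixel"]),np.round(atz(c,d["pixel"],z),4))
E
```

```text
[0.41104426 0.25159301 0.09349182] [ 1.79959649e+02 -1.74206096e-02  8.57751826e+01]
rod_head 0.82 [332. 251.] [ 0.3991 -0.0032  0.0897]
rod_grip 0.88 [239. 245.] [0.4088 0.2524 0.1125]
rod_rest 0.57 [290. 252.] [0.3994 0.1215 0.    ]
```

View pics/s3c.png

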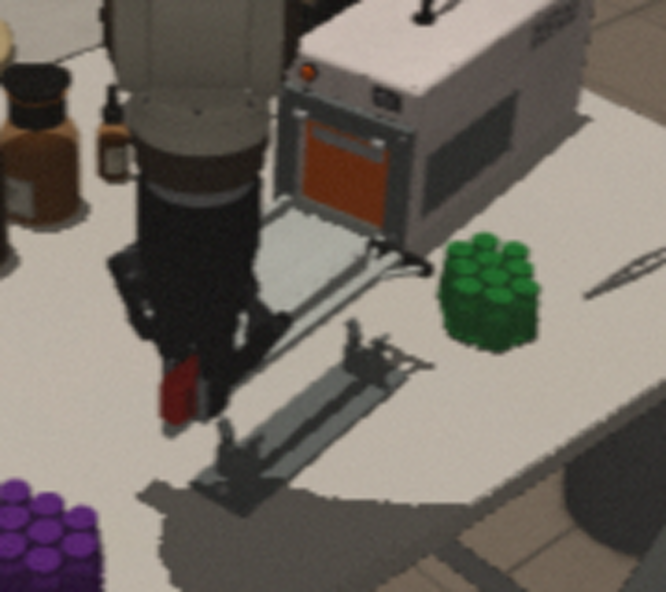

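Flap shut (345,175), sled inside, rod over the rest. Lower into the forks.

Request:
send_rows --moves '[0,0,-0.6,0,0,0,1,0,0,-0.6,0,0,0,1,0,0,-0.5,0,0,0,1,0,0,-0.4,0,0,0,1,0,0,-0.2,0,0,0,1,0,0,0,0,0,0,1]'

```text
time: 23.62
ee_pos: [0.41, 0.251, 0.0352]
tcp_rot: [-179.9, 0.0, 85.7]
wrist_force: [-2.8, 0.7, -0.5]
opening: 0.0174
grasp_force: 60.0
```

Request:
send_rows --moves '[0,0,0,0,0,0,0.3,0,0,0,0,0,0,0,0,0,0,0,0,0,-1,0,0,0,0,0,0,-1,0,0,0,0,0,0,-1,0,0,0,0,0,0,-1]'

```text
time: 24.38
ee_pos: [0.4105, 0.2512, 0.0358]
tcp_rot: [180.0, 0.0, 85.8]
wrist_force: [0.5, 0.3, -0.1]
opening: 0.0854
grasp_force: 0.0
```

Request:
send_rows --moves '[0,0,0.5,0,0,0,-1,0,0,1,0,0,0,-1,0,0,1,0,0,0,-1,0,0,1,0,0,0,-1,0,0,1,0,0,0,-1,0,0,1,0,0,0,-1,0,0,1,0,0,0,-1,0,0,0,0,0,0,-1]'

```text
time: 25.38
ee_pos: [0.4112, 0.2517, 0.2009]
tcp_rot: [179.8, -0.1, 85.8]
wrist_force: [-0.5, -0.3, -0.6]
opening: 0.0855
grasp_force: 0.0
```

```bash
python3 - <<'E'
from h import *
o=bot.get_obs();p=o["ee_pos"];print(p,o["opening"],o["time"])
w=bot.camera("wrist");s=bot.camera("scene")
for n,c in(("wrist",w),("scene",s)):
  for k,z in dict(rod_head=.032,rod_grip=.053).items():
    for d in bot.landmark_of(n,k)[:1]: print(n,k,round(d["p"],2),np.round(d["pixel"]),np.round(atz(c,d["pixel"],z),4))
im=np.hstack([w["color"],s["color"][120:320,250:450].repeat(2,0).repeat(2,1)]); cv2.imwrite("pics/f.png",cv2.resize(im,(800,308),interpolation=cv2.INTER_AREA)[:,:,::-1])
E
```

```text
[0.41121737 0.2516733  0.2008731 ] 0.08547667631314916 25.375
wrist rod_grip 0.81 [317. 185.] [0.4114 0.252  0.053 ]
scene rod_head 0.69 [369. 236.] [0.387  0.0097 0.032 ]
scene rod_grip 0.67 [314. 271.] [0.4117 0.2437 0.053 ]
```

View pics/f.png

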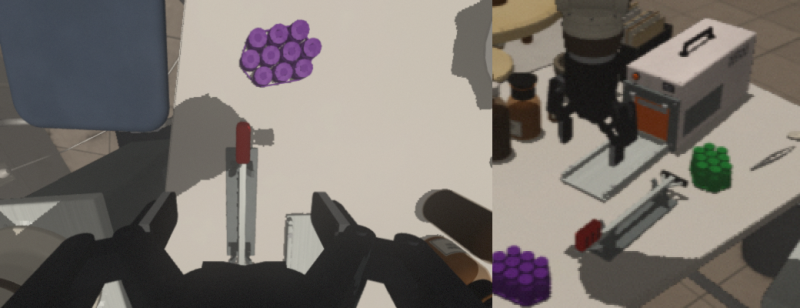

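The rod lies in both forks (left half, 243,145–260), the flap is shut (right half, 652,120) and the hand is clear.

```bash
python3 -c "
from workcell import bot
print(bot.job_done())"
```

```text
the job is handed in; nothing more can be done
None
```

I pushed the sled into the pass box until I felt the buffer, pressed it with about 6 N by estimate, and left it there; the last pictures show the flap shut, the rod back in both forks of its rest and the hand clear. The sled is out of sight in the box, so its final stand against the buffer is judged by feel, and the hand-in call gave no verdict.

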